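# Clamp a pipe in the welding fixture

### The job

Get the flanged pipe ready for welding: lay it in the V-cradle of the holding fixture with its flanges outside the two V-blocks and let go of it, then swing the hinged strap over it and press the strap's end down until the spring catch has snapped over it. Finally screw the strap's black hand knob down clockwise until it is tight against its stop, and leave the other things on the bench where they are.

Things in the scene. Friction and masses are not known exactly. Their poses are not given: they have to be found in the camera images.
- pipe: loose cast aluminium pipe, 128 mm long, 40 mm in diameter, with two 60 x 60 x 10 mm square flanges centred 58 mm either side of the middle (106 mm of bare pipe between them); lies level on its flanges. Origin at the middle of its axis (30 mm above the bench at the start); x runs along the pipe; both ends are alike. 0.25 to 0.5 kg
- fixture: dark steel holding fixture fixed to the bench; base plate 130 x 310 x 12 mm. Origin on the bench under the middle of the cradle; x runs along the cradle's axis, z up, the strap's hinge is at +y and the spring catch at -y. The hinge cheeks (y = 103 to 137 mm) are 118 mm high; the catch (y = -78 to -121 mm) is 112 mm high
- cradle (a point): middle of the cradle, where the middle of the pipe's axis belongs, 60 mm above the bench; x along the cradle. Two open V-blocks 16 mm thick, centred 36 mm either side along x (56 mm gap between them), hold the bare pipe; each V is 52 mm wide at its mouth, level with this point. The pipe's flanges hang outside them with 9 mm of play each way
- catch (a point): on the upper slope of the spring catch: an upright steel pawl at the fixture's -y side, its top at 112 mm, with a sloping nose. The strap's end pushes it aside (to -y) on its way down, then it snaps back over the cross bar on the strap's end. Axes as the fixture's
- strap (a joint): angle of the strap on its stiff hinge, rad: 0 closed (level, over the pipe), 1.57 upright, 2.15 leaning right back to +y. It stays where left. Below about 0.1 it meets the spring catch and needs 5 to 15 N at its end to press home; once caught it reads below 0.03. A steel bar 30 mm wide, 10 mm thick, reaching 200 mm from the hinge, its last 8 mm turned down to 34 mm below the bar's middle
- strap_hinge (a point): point on the strap's hinge axis, at y = 120, z = 103 mm of the fixture's frame; the axis runs along fixture x. The axes turn with the strap: -y runs along the strap to its free end, z is the normal of the face that is on top when closed
- strap_end (a point): point on the face that is on top when closed, 178 mm from the hinge axis, 22 mm short of the strap's end: a good place to push; fingers can bear on the strap from 150 to 200 mm
- knob_top (a point): centre of the top of the black star knob, 50 mm wide, 26 mm tall, on the strap 120 mm from the hinge. z points out along the screw, x turns with the knob. Backed right off its top is 46 mm above the strap; turning clockwise seen from above it sinks 4 mm per rad, to a hard stop after 2.7 rad, where the pad presses the pipe with some 14 N. Starts 0 to 0.35 rad in; turning takes 0.05 N m
- pad: black rubber pad, 26 mm in diameter and 8 mm thick, under the strap on the end of the clamp screw, springy by some millimetres. Origin at the centre of its underside; with the strap closed and the knob backed off it is 5 mm above the pipe
- wrench: bystander: open-ended steel wrench 190 mm long, lying flat; origin under its middle
- spray: bystander: standing can, 60 mm in diameter and 170 mm tall; origin under its centre
- casting: bystander: small aluminium casting, 110 x 66 x 55 mm; origin under its centre
Not all that is in view belongs to the job. Leave any green look-alike of the pipe alone.

How it is judged:
On the way, in this order (a step that is already met when the one before it is completed fails the run):
1. the pipe lies seated in the cradle, flanges outside the V-blocks, and the fingers have let go of it (x of pipe in the frame of fixture between -0.012 and 0.012 m and y of pipe in the frame of fixture between -0.004 and 0.004 m and z of pipe in the frame of fixture between 0.056 and 0.064 m and angle between the x axis of pipe and the x axis of fixture, either way round below 0.08 rad and contact force between the fingers and pipe below 0.3 N), for 0.2 s.
2. the strap is down and held by the catch, with the pipe still seated (x of pipe in the frame of fixture between -0.012 and 0.012 m and y of pipe in the frame of fixture between -0.004 and 0.004 m and z of pipe in the frame of fixture between 0.056 and 0.064 m and angle between the x axis of pipe and the x axis of fixture, either way round below 0.08 rad and value of joint strap below 0.035 rad), for 0.2 s.
3. the clamp screw's pad presses on the pipe with at least 10 N (contact force between pad and pipe above 10 N), for 0.2 s.
At the end, for the whole second after the job is handed in: The pipe rests in the V-cradle (axis within 4 mm of the cradle's axis sideways and in height, within 12 mm of the middle lengthwise, aligned within 0.08 rad), the strap is closed and caught (below 0.035 rad) and the pad presses on the pipe with more than 10 N; the pipe is at rest (all of step 2 and contact force between pad and pipe above 10 N and linear speed of pipe below 0.02 m/s); the robot touches nothing.
It fails at once if the wrench, the can or the small casting is moved by more than 20 mm (distance of any of wrench, spray, casting from where it was at the start of the episode above 0.02 m).
It also fails if it takes over 72 s, if anything falls off the work surface, if the arm or the gripper's body presses on something with over 40 N, if the wrist force passes 120 N, or if a joint passes its speed limit or range.

### The arm

A 7-joint arm with a two-finger parallel gripper is mounted at the origin on the work surface. World frame = base frame: x ahead of the robot, y to its left, z up, the work surface at z = 0. Lengths are in m, angles in rad, forces in N, time in s.
With the tool pointing down it reaches from about 0.35 to 0.9 m from the base axis. Payload 8.1 kg.
Tool frame: the origin (TCP) lies midway between the tips of the shut fingers; the grasp point (between the pads) lies 19 mm behind it; z points along the fingers, y is the line along which they close (so a half turn about z gives the same grasp; the last joint's range is limited). The gripper opens to 92 mm and grips with 3 to 60 N. Pads are 19 mm wide; open, the fingers measure 130 mm over their backs; the gripper's body (75 mm by 190 mm) begins 47 mm behind the grasp point.
Start: joints at [-1.249, 0.434, 0.025, 1.573, -0.012, 1.134, -0.075], TCP at [0.258, 0.569, 0.227] pointing down, gripper open.
Joint ranges: [-2.62, 2.62], [-0.44, 2.09], [-1.27, 1.32], [0.08, 2.57], [-1.32, 4.46], [0.12, 2], [-2.74, 2.74]. Speed limits (rad/s): [2.22, 2.22, 3.01, 3.01, 3.14, 3.14, 3.14].

### API

Orientations are given as a rotation vector (axis times angle).
In Python, from cell import arm gives the robot as it stands.
- The arm moves only by the tool send_rows, never from a script. Its argument "increments" is a list of rows, each a list of 3 entries, a list of its own where there are three numbers: the finger opening in cm, from 0 to 9.18, then the shift along the tool's x, y, z in cm, then the turn, a rotation vector about the tool's x, y, z in rad. A call has 1 to 5 rows; each row shifts and turns the commanded pose from where the row before left it, along the tool's axes as they then stand; what a row does not reach is not made up. A row lasts 1/10 s, in which the tool goes at most 50 mm and 8.59 degrees, less where a joint would pass 70% of its speed; a pose out of reach is approached as far as the arm can. A call is refused whole if a number of a shift passes 5 or a number of a turn 0.15, either way. A call with a gripper value outside its range is refused whole. The fingers move at their own pace and stop on an object; "force" is the grip in N (left out, the last holds). Time passes only in rows, so rows that do not move let the fingers close. It gives the time, the measured TCP pose, the force, the opening and the grip force at its end, in the units of the state.
- arm.observe(): the state, without advancing time (a new reading comes with each control period).
- arm.get_image(name): name is "scene" or "top"; returns the picture (384x512x3 uint8, red, green, blue); there is no depth.
- arm.camera_params(name): a dict with "camera_matrix" (3x3 intrinsics, pixels), "R" (3x3) and "t" (3): a world point X has camera coordinates R X + t. Camera axes: x right, y down, z forward; pixel columns grow to the right and rows downward; lengths in m; the calibration is good to about 2 mm. A picture is of the moment at which its call begins. camera_params takes no time and is no camera call.
- arm.sign_off(): hands the job in; it is judged then, once.
The state is a dict: "clock": time; "joints": joint angles; "dq": joint speeds; "joint_efforts": joint torques, N m; "position": TCP position; "ee_rot": TCP orientation; "force": force on the tool from outside, world axes, zero at the start; "ft_torque": the same for the moment, N m; "width": opening from 0.0 (shut) to 1.0 (fully open); "gripper_force": force on a finger pad.
Only numpy, scipy, OpenCV 4.12 (cv2) and the standard library are available. Lean on these libraries where they do the work, as an engineer would, in place of code of your own. Each camera call takes 0.05 s, during which the arm holds its last target. There are 200 camera calls.

## Working session

There is one attempt and no reset: what is moved stays moved. The work goes in short steps, Python scripts to look and compute and a tool call to move; the robot and the scene stay as the last step left them, time stands still between calls to the robot, and variables do not carry over. Pictures are saved under pics/ and viewed, at most 10 in all, crops included, and the job is handed in when it is done.

Besides the shell and the picture viewer there is one more tool, called as name(argument=value, ...), one argument or row to a line, values as JSON. send_rows: Moves the arm, as the interface text tells. Its arguments: {"type":"object","properties":{"increments":{"type":"array"},"force":{"type":"number"}},"required":["increments"]}

```bash
ls; mkdir -p pics
python3 - <<'E'
from cell import arm
import cv2,numpy as np
print(arm.observe())
for n in("scene","top"):
    p=arm.camera_params(n); print(n,{k:np.round(v,4).tolist() for k,v in p.items()})
    im=arm.get_image(n); cv2.imwrite(f"pics/{n}0.png",im[...,::-1])
E
```

```text
pics
{'clock': 0.0, 'joints': array([-1.24863102,  0.43523848,  0.02494072,  1.57409684, -0.01157991,
        1.13398372, -0.07509562]), 'dq': array([ 0.00070562, -0.00088513,  0.00023068, -0.00032994, -0.0003536 ,
       -0.00029517,  0.00033084]), 'joint_efforts': array([-5.13085488e-04, -6.67874336e+01,  9.84376296e-01, -3.14445019e+01,
       -6.05352013e-02,  4.29682026e-02,  1.13651697e-04]), 'position': array([0.2573983 , 0.56897753, 0.22593507]), 'ee_rot': array([-6.62217979e-01, -3.07081294e+00,  2.46722670e-03]), 'force': array([ 0.27348631,  0.40964441, -0.32751918]), 'ft_torque': array([ 0.02192644,  0.01423545, -0.02918935]), 'gripper_force': 0.0, 'width': 0.99884816301204}
scene {'camera_matrix': [[480.3285, 0.0, 244.0212], [0.0, 480.3285, 197.9332], [0.0, 0.0, 1.0]], 'R': [[-0.0116, 0.9998, 0.0182], [0.7804, 0.0204, -0.6249], [-0.6251, 0.007, -0.7805]], 't': [0.0902, -0.3482, 1.9851]}
top {'camera_matrix': [[392.1757, 0.0, 258.3593], [0.0, 392.1757, 191.6565], [0.0, 0.0, 1.0]], 'R': [[-0.0061, -0.9999, -0.0088], [-0.9939, 0.0071, -0.1101], [0.1102, 0.0081, -0.9939]], 't': [-0.0807, 0.5501, 1.0247]}
```

View pics/scene0.png

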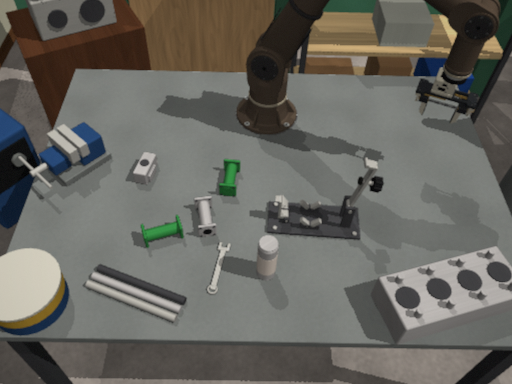

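View pics/top0.png

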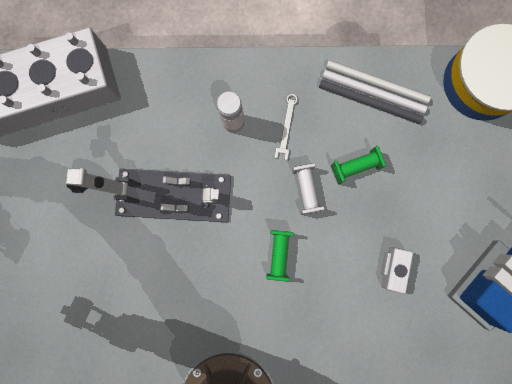

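The scene view shows the grey pipe at (206,216), with the fixture at (313,218), its catch at (281,207) and its hinge at (348,212). The strap leans back with the knob at (376,183). The wrench is at (218,268) and the can at (267,257). In the top view the pipe is at (308,189) and the fixture base spans (118,170) to (232,221). I'll measure next.

```bash
cat > h.py <<'E'
import numpy as np, cv2
from cell import arm
from scipy.spatial.transform import Rotation as Ro
P={n:arm.camera_params(n) for n in("scene","top")}
def proj(n,X):
    p=P[n];c=p["R"]@np.asarray(X,float)+p["t"];u=p["camera_matrix"]@c;return u[:2]/u[2]
def ray(n,uv):
    p=P[n];d=p["R"].T@np.linalg.solve(p["camera_matrix"],[uv[0],uv[1],1.]);return -p["R"].T@p["t"],d
def plane(n,uv,z):
    o,d=ray(n,uv);return o+d*(z-o[2])/d[2]
def tri(a,b):
    A=[];B=[]
    for n,uv in(("scene",a),("top",b)):
        o,d=ray(n,uv);d/=np.linalg.norm(d);M=np.eye(3)-np.outer(d,d);A.append(M);B.append(M@o)
    return np.linalg.solve(sum(A),sum(B))
E
python3 - <<'E'
from h import *
t=cv2.imread("pics/top0.png");s=cv2.imread("pics/scene0.png")
a=cv2.resize(t[145:235,55:335],None,fx=2.85,fy=2.85,interpolation=cv2.INTER_CUBIC)
b=cv2.resize(s[150:245,185:395],None,fx=3.4,fy=3.4,interpolation=cv2.INTER_CUBIC)
b=cv2.convertScaleAbs(b,alpha=1.5,beta=15);a=cv2.convertScaleAbs(a,alpha=1.5,beta=15)
c=np.zeros((a.shape[0]+b.shape[0],800,3),np.uint8);c[:a.shape[0],:a.shape[1]]=a;c[a.shape[0]:,:b.shape[1]]=b
cv2.imwrite("pics/crop.png",c);print(a.shape,b.shape)
# base plate dark mask, minimal rect
g=cv2.cvtColor(t,cv2.COLOR_BGR2GRAY); print(g[150:230:10,110:240:10]); print(g[160:220:6,290:330:4])
E
```

```text
(256, 798, 3) (323, 714, 3)
[[140 160 157 159 158 159 157 161 160 160 153 153 154]
 [160 139 141 157 152 160 159 160 159 159 159 158 158]
 [156  85  81  95  98 142 142 161 160 160 158 158 158]
 [ 93  81  41  84  89  94 137 211  60  92  83 224  67]
 [ 92  95  84  95  65  64  92  91  93  90 166  95  92]
 [133 210  41  70  95  64  54  57  92  92 134  66 110]
 [137 204  91  91  94  72 107 116  64  68  66  90 110]
 [136 137 137 145 156 154 153 141 101  80  95  96 117]]
[[137 138 140 140 141 160 161 157 160 161]
 [139 136 205 211 224 193 145 160 161 162]
 [159  89 126 236 222 147 110 108 109 111]
 [154 148 173 229 225 182 107 109 155 155]
 [152 154 137 216 232 203 106 109 157 157]
 [151 152 133 200 236 221 142 102 116 156]
 [154 154 150 170 230 225 175 105 109 153]
 [153 156 134 136 218 230 200  97 104 152]
 [152 155 136 136 187 171 199 218 222 117]
 [159 154 157  90 103 103 106 107 109 107]]
```

View pics/crop.png

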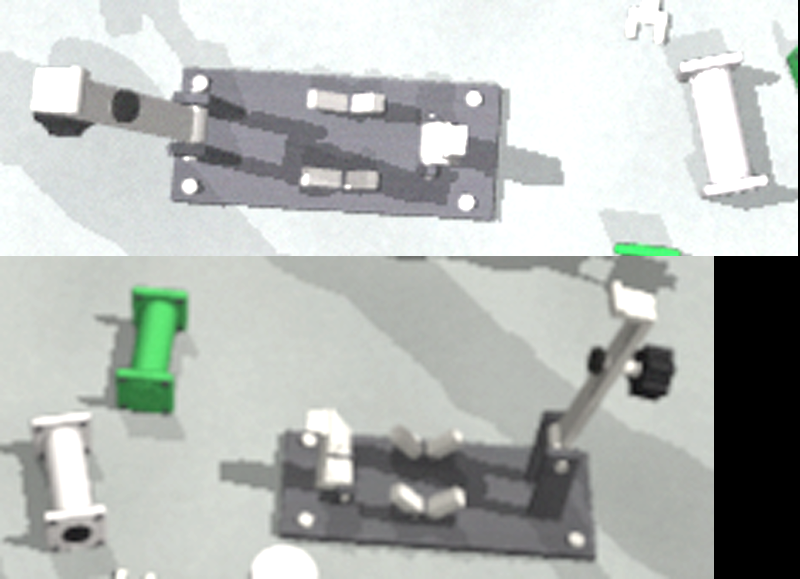

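The crop, in crop pixels, shows the base plate corners at (184,67), (502,82), (497,219) and (172,203). The screws are at (200,82), (474,98), (466,202) and (190,186). The V-blocks are near y=102 and 180, and the pipe flanges' top edges are at (711,66) and (735,185).

Run:
```python
from h import *
np.set_printoptions(precision=4,suppress=True)
f=lambda u,v:(u/2.85+55,v/2.85+145)
T=lambda u,v,z:plane("top",f(u,v),z)
C=np.array([T(*p,.012) for p in((184,67),(502,82),(497,219),(172,203))]);print(C,C.mean(0))
print("len",np.linalg.norm(C-np.roll(C,1,0),axis=1))
S=np.array([T(*p,.014) for p in((200,82),(474,98),(466,202),(190,186))]);print(S.mean(0))
for q in(C,S):
    d=(q[0]+q[3]-q[1]-q[2]);print("fixture y dir yaw",np.arctan2(-d[0],d[1]))
V=[T(328,99,.06),T(369,102,.06),T(321,178,.06),T(362,180,.06)];print("V",np.array(V),np.mean(V,0))
# pipe
t=cv2.imread("pics/top0.png");hsv=cv2.cvtColor(t,cv2.COLOR_BGR2HSV)
m=((hsv[...,2]>165)&(hsv[...,1]<40)).astype(np.uint8);m[:,:285]=0;m[:,330:]=0;m[:155]=0;m[220:]=0
n,l,st,ce=cv2.connectedComponentsWithStats(m);k=1+st[1:,4].argmax();print(st[k],ce[k])
ys,xs=np.nonzero(l==k)
print("pipe centroid z.05",plane("top",ce[k],.05),"z.03",plane("top",ce[k],.03))
a,b=T(711,66,.06),T(735,185,.06);print("flanges",a,b,np.linalg.norm(a-b),(a+b)/2)
d=a-b;print("pipe yaw",np.arctan2(d[1],d[0]))
# scene check: crop scale 3.4 off 185,150; y off 256
g=lambda u,v:(u/3.4+185,(v-256)/3.4+150)
print("scene: flange tops",plane("scene",g(62,420),.06),plane("scene",g(75,518),.06))
B=np.array([plane("scene",g(*p),.012) for p in((285,431),(587,450),(594,552),(277,535))]);print(B,B.mean(0))
print("cams",*[-P[n]["R"].T@P[n]["t"] for n in P])
print(arm.observe()["position"],Ro.from_rotvec(arm.observe()["ee_rot"]).as_matrix())
for nm,uvs,uvt in(("knob",g(655,372),f(62,124)),("tip",g(634,303),f(60,92)),):
    print(nm,tri(uvs,uvt))
```

```text
[[ 0.6186  0.2989  0.012 ]
 [ 0.6016 -0.0096  0.012 ]
 [ 0.4697 -0.005   0.012 ]
 [ 0.4869  0.306   0.012 ]] [0.5442 0.1476 0.012 ]
len [0.1319 0.3089 0.132  0.3115]
[0.5445 0.1531 0.014 ]
fixture y dir yaw -0.05529708319588005
fixture y dir yaw -0.06526839665134625
V [[0.5794 0.1471 0.06  ]
 [0.5763 0.1092 0.06  ]
 [0.5065 0.1522 0.06  ]
 [0.5044 0.1146 0.06  ]] [0.5416 0.1308 0.06  ]
[297 169  27  44 543] [307.4475 191.3315]
pipe centroid z.05 [ 0.5473 -0.2138  0.05  ] z.03 [ 0.5495 -0.2162  0.03  ]
flanges [ 0.6075 -0.2061  0.06  ] [ 0.4975 -0.2258  0.06  ] 0.11169780110013078 [ 0.5525 -0.216   0.06  ]
pipe yaw 0.17769544724983752
scene: flange tops [ 0.5013 -0.2234  0.06  ] [ 0.6199 -0.2034  0.06  ]
[[ 0.4716  0.0018  0.012 ]
 [ 0.4883  0.311   0.012 ]
 [ 0.6142  0.3006  0.012 ]
 [ 0.6016 -0.0087  0.012 ]] [0.5439 0.1512 0.012 ]
cams [ 1.5137 -0.0969  1.3302] [ 0.4333 -0.0928  1.0783]
[0.2575 0.569  0.226 ] [[-0.9111  0.4122 -0.0004]
 [ 0.4122  0.9111 -0.0013]
 [-0.0001 -0.0014 -1.    ]]
knob [0.541  0.3276 0.1976]
tip [0.5513 0.2827 0.2996]
```

Run:
```python
from h import *
t=cv2.imread("pics/top0.png");s=cv2.imread("pics/scene0.png")
a=cv2.resize(t[165:225,112:236],None,fx=5,fy=5,interpolation=cv2.INTER_CUBIC)
b=cv2.resize(s[190:240,262:366],None,fx=5,fy=5,interpolation=cv2.INTER_CUBIC)
b=cv2.convertScaleAbs(b,alpha=1.5,beta=15);a=cv2.convertScaleAbs(a,alpha=1.5,beta=15)
c=np.zeros((550,620,3),np.uint8);c[:300]=a;c[300:,:520]=b
cv2.imwrite("pics/crop2.png",c)
```

```text
(no output)
```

View pics/crop2.png

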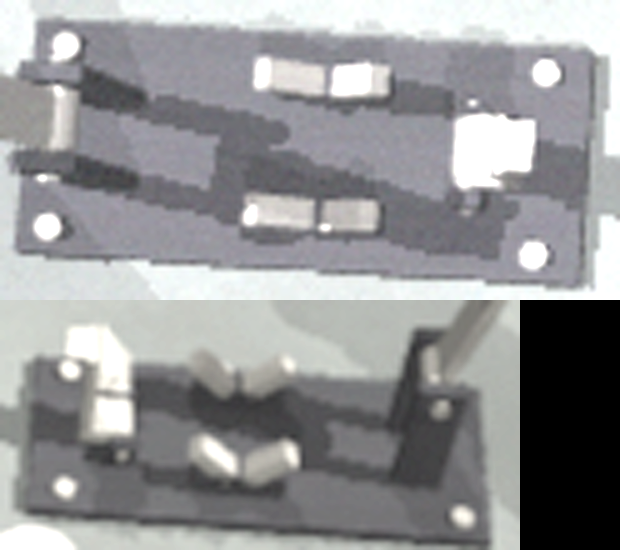

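The enlarged crop shows the V valleys at (328,79) and (319,213) in the top part, and at (238,380) and (243,472) in the scene part. The hinge barrel is at (62,118) in the top part and (432,362) in the scene part. The outer arm ends in the top part are at (255,73)/(390,80) and (243,212)/(380,214).

Run:
```python
from h import *
np.set_printoptions(precision=4,suppress=True)
f=lambda u,v:(u/5+112,v/5+165); g=lambda u,v:(u/5+262,(v-300)/5+190)
v1=tri(g(238,380),f(328,79));v2=tri(g(243,472),f(319,213));print("valley tri",v1,v2,(v1+v2)/2)
w=[plane("top",f(*p),.034) for p in((328,79),(319,213))]; print("top z.034",w,np.mean(w,0))
w=[plane("scene",g(*p),.034) for p in((238,380),(243,472))]; print("scene z.034",w,np.mean(w,0))
w=[plane("top",f(*p),.062) for p in((255,73),(390,80),(243,212),(380,214))]; print("arm ends",np.mean(w,0))
print("hinge",tri(g(432,362),f(62,118)))
c=[[plane("top",f(*p),.112)] for p in((455,118),(535,120),(455,180),(530,180))];print(np.array(c))
S=[plane("top",f(*p),.015) for p in((66,44),(546,72),(533,255),(47,226))];print(np.array(S),np.mean(S,0))
# pipe bare edges per row
t=cv2.imread("pics/top0.png");g=cv2.cvtColor(t,cv2.COLOR_BGR2GRAY)
hsv=cv2.cvtColor(t,cv2.COLOR_BGR2HSV)
L=[]
for r in range(174,206,2):
    x=np.arange(290,332);ok=g[r,290:332]>165;xs=x[ok]
    # largest run
    k=np.split(xs,np.where(np.diff(xs)>1)[0]+1);k=max(k,key=len);L.append((r,k[0],k[-1]))
print(L)
L=np.array(L);p=np.polyfit(L[:,0],L[:,1:].mean(1),1);print(p)
for z in(.045,.05):
    A,B=plane("top",(np.polyval(p,172),172),z),plane("top",(np.polyval(p,208),208),z);d=A-B;print(A,B,np.arctan2(d[1],d[0]))
```

```text
valley tri [0.5687 0.1202 0.1146] [ 0.5145  0.1556 -0.06  ] [0.5416 0.1379 0.0273]
top z.034 [array([0.58  , 0.1329, 0.034 ]), array([0.5078, 0.1365, 0.034 ])] [0.5439 0.1347 0.034 ]
scene z.034 [array([0.5051, 0.1395, 0.034 ]), array([0.5824, 0.1371, 0.034 ])] [0.5438 0.1383 0.034 ]
arm ends [0.5416 0.1321 0.062 ]
hinge [0.5501 0.2498 0.1142]
[[[0.5491 0.0525 0.112 ]]

 [[0.5478 0.0127 0.112 ]]

 [[0.5181 0.0522 0.112 ]]

 [[0.5179 0.0151 0.112 ]]]
[[0.6032 0.2817 0.015 ]
 [0.5857 0.0174 0.015 ]
 [0.4855 0.0241 0.015 ]
 [0.5031 0.289  0.015 ]] [0.5444 0.153  0.015 ]
[(174, np.int64(298), np.int64(309)), (176, np.int64(298), np.int64(310)), (178, np.int64(298), np.int64(310)), (180, np.int64(299), np.int64(310)), (182, np.int64(300), np.int64(311)), (184, np.int64(300), np.int64(311)), (186, np.int64(300), np.int64(312)), (188, np.int64(301), np.int64(312)), (190, np.int64(301), np.int64(313)), (192, np.int64(302), np.int64(313)), (194, np.int64(302), np.int64(313)), (196, np.int64(302), np.int64(314)), (198, np.int64(303), np.int64(314)), (200, np.int64(303), np.int64(315)), (202, np.int64(304), np.int64(315)), (204, np.int64(304), np.int64(315))]
[  0.2096 267.0184]
[ 0.5997 -0.2038  0.045 ] [ 0.5035 -0.2219  0.045 ] 0.1857994625245231
[ 0.5989 -0.2033  0.05  ] [ 0.5032 -0.2212  0.05  ] 0.1857994625245229
```

The cradle is at about (0.543, 0.134) with yaw -0.055. The pipe is at about (0.553, -0.215) with yaw 0.18. I'll move above the pipe.

send_rows(
  increments=[
    [9.18,[-3.5,-3.5,0],[0,0,0]],
    [9.18,[-3.5,-3.5,0],[0,0,0]],
    [9.18,[-3.5,-3.5,0],[0,0,0]],
    [9.18,[-3.5,-3.5,0],[0,0,0]],
    [9.18,[-3.5,-3.5,0],[0,0,0]],
  ],
)

```text
clock: 0.6
position: [0.3452, 0.3357, 0.2265]
ee_rot: [-0.662, -3.071, 0.0]
force: [1.2, 0.8, -0.0]
width: 1.004
gripper_force: 0.0
```

send_rows(
  increments=[
    [9.18,[-3.5,-3.5,0],[0,0,0]],
    [9.18,[-3.5,-3.5,0],[0,0,0]],
    [9.18,[-3.5,-3.5,0],[0,0,0]],
    [9.18,[-3.5,-3.5,0],[0,0,0]],
    [9.18,[-3.5,-3.5,0],[0,0,0]],
  ],
)

```text
clock: 1.1
position: [0.4323, 0.1043, 0.2267]
ee_rot: [0.662, 3.071, 0.0]
force: [0.1, 0.9, -0.3]
width: 1.003
gripper_force: 0.0
```

send_rows(
  increments=[
    [9.18,[-3.5,-3.5,0],[0,0,0]],
    [9.18,[-3.5,-3.5,0],[0,0,0]],
    [9.18,[-3.5,-3.5,0],[0,0,0]],
    [9.18,[-3.5,-3.5,0],[0,0,0]],
    [9.18,[-3.5,-3.5,0],[0,0,0]],
  ],
)

```text
clock: 1.6
position: [0.5197, -0.1271, 0.2266]
ee_rot: [-0.662, -3.071, -0.0]
force: [1.4, 0.8, 0.9]
width: 0.995
gripper_force: 0.0
```

send_rows(
  increments=[
    [9.18,[-3.5,-3.5,0],[0,0,-0.15]],
    [9.18,[0,0,0],[0,0,-0.15]],
    [9.18,[0,0,0],[0,0,-0.15]],
    [9.18,[0,0,0],[0,0,-0.15]],
    [9.18,[0,0,0],[0,0,0]],
  ],
)

```text
clock: 2.1
position: [0.5356, -0.1683, 0.2264]
ee_rot: [0.261, -3.13, -0.0]
force: [0.3, -0.0, -0.2]
width: 1.002
gripper_force: 0.0
```

```bash
cat >> h.py <<'E'
def goto(xyz,yaw):
    """print shift in current tool axes (cm) and turn about tool z (rad) to put tool y at heading yaw+90deg"""
    s=arm.observe();R=Ro.from_rotvec(s["ee_rot"]).as_matrix();p=s["position"]
    y=R[:2,1];h=np.arctan2(y[1],y[0]);d=(yaw+np.pi/2-h+np.pi/2)%np.pi-np.pi/2
    rv=(Ro.from_matrix(R).inv()*Ro.from_matrix(np.c_[[-np.sin(h),np.cos(h),0],[np.cos(h),np.sin(h),0],[0,0,-1]]*np.array([-1,1,1])*1.0)) if 0 else None
    print("t",round(s["clock"],2),"pos",p.round(4),"h",round(h,3),"toolz",R[:,2].round(3),"j",s["joints"].round(2),"F",s["force"].round(1),"w",round(s["width"]*9.2,2),"g",round(s["gripper_force"],1))
    print("shift cm",(R.T@(np.asarray(xyz)-p)*100).round(2),"turn",round(-d,3))
E
sed -i '/rv=(Ro/d' h.py
python3 -c "
from h import *
goto((.553,-.215,.022),.18)"
```

```text
t 2.1 pos [ 0.5356 -0.1683  0.2264] h 1.737 toolz [-0.001  0.    -1.   ] j [-0.03  0.34  0.32  1.75 -0.12  1.08  2.07] F [ 0.3 -0.  -0.2] w 9.22 g 0.0
shift cm [-0.95 -4.9  20.44] turn -0.013
```

send_rows(
  increments=[
    [8.0,[-0.5,-2.45,4],[0,0,-0.013]],
    [8.0,[-0.45,-2.45,4],[0,0,0]],
    [8.0,[0,0,4],[0,0,0]],
    [8.0,[0,0,0],[0,0,0]],
  ],
)

```text
clock: 2.5
position: [0.5499, -0.214, 0.1018]
ee_rot: [0.27, -3.121, -0.005]
force: [-0.3, 0.7, -0.4]
width: 0.879
gripper_force: 0.0
```

Run:
```python
from h import *
goto((.553,-.215,.022),.18)
im=arm.get_image("scene")[...,::-1];im2=arm.get_image("top")[...,::-1]
a=cv2.resize(im[140:260,140:290],(600,480),interpolation=cv2.INTER_CUBIC)
cv2.imwrite("pics/over.png",a)
```

```text
t 2.5 pos [ 0.5499 -0.214   0.1018] h 1.743 toolz [-0.009  0.002 -1.   ] j [ 0.07  0.52  0.3   1.81 -0.19  0.85  2.21] F [-0.3  0.7 -0.4] w 8.08 g 0.0
shift cm [-0.35 -0.18  7.98] turn -0.008
```

View pics/over.png

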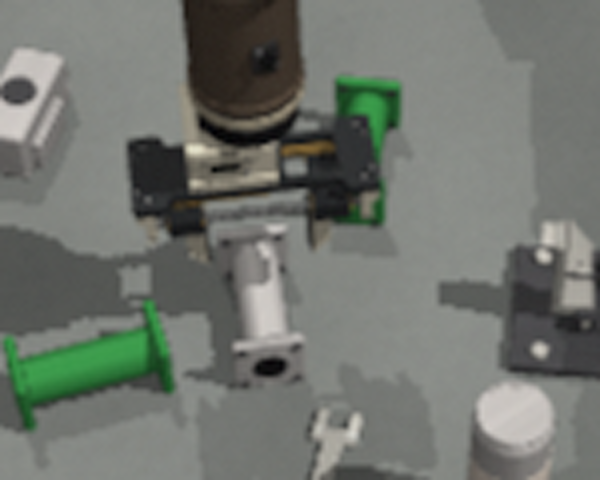

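The fingers straddle the grey pipe at crop (260,290). The green pipes are clear of them, so I'll descend.

send_rows(
  increments=[
    [8.0,[-0.35,-0.2,3],[0,0,0]],
    [8.0,[0,0,3],[0,0,0]],
    [8.0,[0,0,1.9],[0,0,0]],
    [8.0,[0,0,0],[0,0,0]],
  ],
)

```text
clock: 3.0
position: [0.5575, -0.2153, 0.028]
ee_rot: [0.278, -3.129, -0.001]
force: [0.0, -0.2, 0.7]
width: 0.872
gripper_force: 0.0
```

send_rows(
  increments=[
    [3.0,[0,0,0],[0,0,0]],
    [3.0,[0,0,0],[0,0,0]],
    [3.0,[0,0,0],[0,0,0]],
    [3.0,[0,0,0],[0,0,0]],
    [3.0,[0,0,0],[0,0,0]],
  ],
  force=25,
)

```text
clock: 3.5
position: [0.5577, -0.2163, 0.0283]
ee_rot: [-0.278, 3.129, -0.0]
force: [0.2, -0.5, -0.2]
width: 0.488
gripper_force: 0.0
```

```bash
python3 -c "
from h import *
goto((.553,-.215,.18),.18)"
```

```text
t 3.5 pos [ 0.5577 -0.2163  0.0283] h 1.748 toolz [ 0.001 -0.    -1.   ] j [ 0.1   0.63  0.26  1.85 -0.24  0.7   2.24] F [ 0.2 -0.5 -0.2] w 4.49 g 0.0
shift cm [  0.42   0.21 -15.17] turn -0.003
```

send_rows(
  increments=[
    [6.0,[0.4,0.2,0.8],[0,0,0]],
    [6.0,[0,0,0],[0,0,0]],
  ],
)

```text
clock: 3.7
position: [0.5516, -0.2145, 0.0186]
ee_rot: [0.278, -3.127, -0.001]
force: [-0.1, 0.4, -0.3]
width: 0.611
gripper_force: 0.0
```

```bash
python3 -c "
from h import *
goto((.553,-.215,.021),.18)"
```

```text
t 3.7 pos [ 0.5516 -0.2145  0.0186] h 1.748 toolz [-0.002  0.001 -1.   ] j [ 0.11  0.63  0.25  1.87 -0.24  0.67  2.25] F [-0.1  0.4 -0.3] w 5.62 g 0.0
shift cm [-0.13 -0.07 -0.24] turn -0.003
```

Controller precision is a couple of mm. I'll adjust and close.

send_rows(
  increments=[
    [6.0,[0,0,-0.25],[0,0,0]],
    [3.0,[0,0,0],[0,0,0]],
    [3.0,[0,0,0],[0,0,0]],
    [3.0,[0,0,0],[0,0,0]],
    [3.0,[0,0,0],[0,0,0]],
  ],
  force=30,
)

```text
clock: 4.2
position: [0.5533, -0.2152, 0.0224]
ee_rot: [-0.278, 3.129, -0.001]
force: [0.0, -0.7, 1.1]
width: 0.43
gripper_force: 30.0
```

send_rows(
  increments=[
    [3.0,[0,0,0],[0,0,0]],
    [3.0,[0,0,0],[0,0,0]],
  ],
)

```text
clock: 4.4
position: [0.5533, -0.2152, 0.0224]
ee_rot: [-0.278, 3.129, -0.001]
force: [-0.3, -1.0, 0.9]
width: 0.425
gripper_force: 30.0
```

```bash
python3 -c "
from h import *
goto((.553,-.215,.18),.18)"
```

```text
t 4.4 pos [ 0.5533 -0.2152  0.0224] h 1.748 toolz [ 0. -0. -1.] j [ 0.1   0.63  0.26  1.86 -0.24  0.68  2.25] F [-0.3 -1.   0.9] w 3.91 g 30.0
shift cm [  0.02   0.02 -15.76] turn -0.003
```

send_rows(
  increments=[
    [3.0,[0,0,-4],[0,0,0]],
    [3.0,[0,0,-4.5],[0,0,0]],
    [3.0,[0,0,-4.5],[0,0,0]],
    [3.0,[0,0,-2.5],[0,0,0]],
    [3.0,[0,0,0],[0,0,0.116]],
  ],
)

```text
clock: 4.9
position: [0.5548, -0.2157, 0.1812]
ee_rot: [-0.095, 3.134, -0.002]
force: [-0.7, -0.4, -3.6]
width: 0.429
gripper_force: 30.0
```

send_rows(
  increments=[
    [3.0,[0,0,0],[0,0,0.116]],
    [3.0,[0,0,0],[0,0,0]],
  ],
)

```text
clock: 5.1
position: [0.5526, -0.2144, 0.1769]
ee_rot: [-0.088, -3.139, -0.001]
force: [-0.5, -0.3, -3.4]
width: 0.426
gripper_force: 30.0
```

```bash
python3 -c "
from h import *
goto((.543,.134,.17),-.055)"
```

```text
t 5.1 pos [ 0.5526 -0.2144  0.1769] h 1.515 toolz [-0.001  0.    -1.   ] j [ 0.01  0.44  0.39  1.74 -0.19  1.    1.98] F [-0.5 -0.3 -3.4] w 3.92 g 30.0
shift cm [ 2.91 34.73  0.71] turn -0.001
```

send_rows(
  increments=[
    [3.0,[0.4,4.9,0],[0,0,0]],
    [3.0,[0.4,4.9,0],[0,0,0]],
    [3.0,[0.4,4.9,0],[0,0,0]],
    [3.0,[0.4,4.9,0],[0,0,0]],
    [3.0,[0.4,4.9,0],[0,0,0]],
  ],
)

```text
clock: 5.6
position: [0.5457, 0.0327, 0.1768]
ee_rot: [-0.08, -3.14, 0.0]
force: [1.0, 0.7, -4.1]
width: 0.427
gripper_force: 30.0
```

send_rows(
  increments=[
    [3.0,[0.4,4.0,0],[0,0,0]],
    [3.0,[0.4,4.0,0],[0,0,0]],
    [3.0,[0.1,2.2,0.7],[0,0,0]],
    [3.0,[0,0,0],[0,0,0]],
    [3.0,[0,0,0],[0,0,0]],
  ],
)

```text
clock: 6.1
position: [0.5424, 0.1332, 0.1696]
ee_rot: [-0.079, -3.139, 0.002]
force: [-0.6, -0.3, -3.2]
width: 0.431
gripper_force: 30.0
```

Run:
```python
from h import *
goto((.543,.134,.0524),-.055)
s=arm.get_image("scene")[...,::-1];t=arm.get_image("top")[...,::-1]
a=cv2.resize(s[130:250,255:405],(750,600),interpolation=cv2.INTER_CUBIC)
cv2.imwrite("pics/cr.png",cv2.convertScaleAbs(a,alpha=1.4,beta=15))
```

```text
t 6.1 pos [0.5424 0.1332 0.1696] h 1.52 toolz [-0.001 -0.001 -1.   ] j [-0.56  0.39  0.31  1.83 -0.14  0.95  1.32] F [-0.6 -0.3 -3.2] w 3.96 g 30.0
shift cm [-0.07  0.09 11.71] turn 0.004
```

View pics/cr.png

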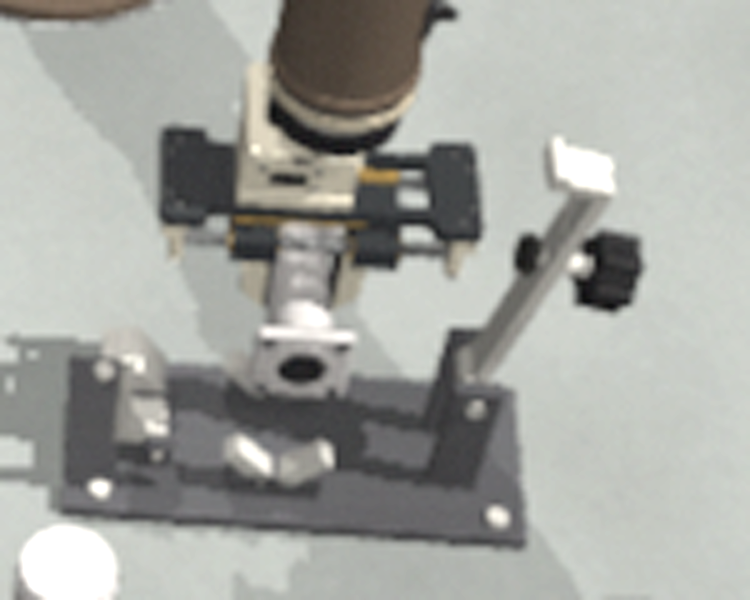

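The front flange's bore is at crop (303,369) and the near V valley is at (277,475). Next is the axial check.

Run:
```python
from h import *
g=lambda u,v:(255+u/5-.4,130+v/5-.4)
u=np.array([np.cos(.055),-np.sin(.055)])
H=plane("scene",g(303,369),.177);print("bore face",H,"pipe centre",H[:2]-.064*u)
for c in((258,325),(355,330)):print("flange top corners",plane("scene",g(*c),.207))
V=plane("scene",g(277,475),.034);print("near valley outer",V, "cradle",V[:2]-.044*u)
print("tcp",arm.observe()["position"])
```

```text
bore face [0.60585544 0.13133104 0.177     ] pipe centre [0.54195221 0.13484927]
flange top corners [0.59634182 0.10085162 0.207     ]
flange top corners [0.59869218 0.15933611 0.207     ]
near valley outer [0.58328745 0.13503962 0.034     ] cradle [0.53935398 0.1374584 ]
tcp [0.54299558 0.13167588 0.17008172]
```

send_rows(
  increments=[
    [3.0,[0,0.2,3],[0,0,0]],
    [3.0,[0,0,3],[0,0,0]],
    [3.0,[0,0,2],[0,0,0]],
    [3.0,[0,0,1],[0,0,0]],
    [3.0,[0,0,0],[0,0,0]],
  ],
)

```text
clock: 6.7
position: [0.5426, 0.1338, 0.0793]
ee_rot: [-0.087, -3.138, 0.002]
force: [-0.5, 0.1, -2.6]
width: 0.426
gripper_force: 30.0
```

```bash
python3 -c "
from h import *
goto((.543,.135,.0524),-.055)"
```

```text
t 6.7 pos [0.5426 0.1338 0.0793] h 1.515 toolz [-0.002 -0.001 -1.   ] j [-0.53  0.5   0.27  1.91 -0.19  0.75  1.36] F [-0.5  0.1 -2.6] w 3.91 g 30.0
shift cm [-0.04  0.12  2.69] turn -0.001
```

send_rows(
  increments=[
    [3.0,[0,0.1,1],[0,0,0]],
    [3.0,[0,0,1],[0,0,0]],
    [3.0,[0,0,0.4],[0,0,0]],
    [3.0,[0,0,0],[0,0,0]],
  ],
)

```text
clock: 7.1
position: [0.5429, 0.1361, 0.0557]
ee_rot: [-0.085, -3.14, 0.001]
force: [0.1, -0.5, -3.1]
width: 0.429
gripper_force: 30.0
```

```bash
python3 -c "
from h import *
goto((.543,.135,.0524),-.055)"
```

```text
t 7.1 pos [0.5429 0.1361 0.0557] h 1.516 toolz [-0.001 -0.    -1.   ] j [-0.53  0.54  0.26  1.93 -0.2   0.7   1.37] F [ 0.1 -0.5 -3.1] w 3.95 g 30.0
shift cm [-0.02 -0.1   0.33] turn 0.001
```

send_rows(
  increments=[
    [3.0,[0,-0.1,0.25],[0,0,0]],
    [3.0,[0,0,0],[0,0,0]],
  ],
)

```text
clock: 7.3
position: [0.5435, 0.1352, 0.0539]
ee_rot: [0.086, 3.14, 0.0]
force: [0.8, -0.3, -2.4]
width: 0.429
gripper_force: 30.0
```

```bash
python3 -c "
from h import *
goto((.543,.135,.0524),-.055)"
```

```text
t 7.3 pos [0.5435 0.1352 0.0539] h 1.516 toolz [ 0.001  0.    -1.   ] j [-0.52  0.54  0.26  1.93 -0.21  0.7   1.37] F [ 0.8 -0.3 -2.4] w 3.94 g 30.0
shift cm [ 0.05 -0.02  0.15] turn 0.0
```

send_rows(
  increments=[
    [3.0,[0,0,0.25],[0,0,0]],
    [3.0,[0,0,0],[0,0,0]],
  ],
)

```text
clock: 7.5
position: [0.544, 0.1361, 0.0525]
ee_rot: [0.086, 3.139, 0.003]
force: [-2.2, 2.7, 7.9]
width: 0.427
gripper_force: 30.0
```

```bash
python3 -c "
from h import *
goto((.543,.135,.0524),-.055)"
```

```text
t 7.5 pos [0.544  0.1361 0.0525] h 1.516 toolz [ 0.002  0.002 -1.   ] j [-0.52  0.54  0.26  1.93 -0.21  0.69  1.37] F [-2.2  2.7  7.9] w 3.92 g 30.0
shift cm [ 0.1  -0.11  0.01] turn 0.0
```

It touches down at the expected height (TCP 0.0525). I'll release and lift.

send_rows(
  increments=[
    [6.0,[0,0,0],[0,0,0]],
    [6.0,[0,0,0],[0,0,0]],
    [6.0,[0,0,0],[0,0,0]],
    [6.0,[0,0,0],[0,0,0]],
  ],
)

```text
clock: 7.9
position: [0.5432, 0.135, 0.0512]
ee_rot: [0.086, 3.14, -0.0]
force: [-0.6, 0.3, -0.2]
width: 0.651
gripper_force: 0.0
```

send_rows(
  increments=[
    [6.0,[0,0,-2],[0,0,0]],
    [6.0,[0,0,-4],[0,0,0]],
    [6.0,[0,0,-4],[0,0,0]],
    [6.0,[0,-4,-2.5],[0,0,0]],
    [3.0,[0,-4,-2.5],[0,0,0]],
  ],
)

```text
clock: 8.4
position: [0.5389, 0.0553, 0.2027]
ee_rot: [0.081, 3.139, 0.001]
force: [1.1, -1.1, -0.1]
width: 0.605
gripper_force: 0.0
```

send_rows(
  increments=[
    [0,[0,-4,-2.5],[0,0,0]],
    [0,[0,-4,-2.5],[0,0,0]],
    [0,[0,-4,-2.5],[0,0,0]],
    [0,[0,-4,-2.5],[0,0,0]],
    [0,[0,0,0],[0,0,0]],
  ],
)

```text
clock: 8.9
position: [0.5304, -0.1119, 0.305]
ee_rot: [0.1, 3.134, -0.005]
force: [-0.1, 0.2, 0.1]
width: 0.181
gripper_force: 0.0
```

Run:
```python
from h import *
goto((.543,.135,.3),-.055)
s=arm.get_image("scene")[...,::-1];t=arm.get_image("top")[...,::-1]
c=np.zeros((600,800,3),np.uint8)
c[:300,:600]=cv2.resize(t[150:230,75:235],(600,300),interpolation=cv2.INTER_CUBIC)
c[300:,:525]=cv2.resize(s[145:245,240:415],(525,300),interpolation=cv2.INTER_CUBIC)
cv2.imwrite("pics/seat.png",cv2.convertScaleAbs(c,alpha=1.4,beta=15));cv2.imwrite("pics/t1.png",t);cv2.imwrite("pics/s1.png",s)
```

```text
t 8.9 pos [ 0.5304 -0.1119  0.305 ] h 1.507 toolz [ 0.006 -0.003 -1.   ] j [-0.24  0.24  0.43  1.69 -0.1   1.23  1.73] F [-0.1  0.2  0.1] w 1.67 g 0.0
shift cm [ 0.32 24.73  0.43] turn -0.009
```

View pics/seat.png

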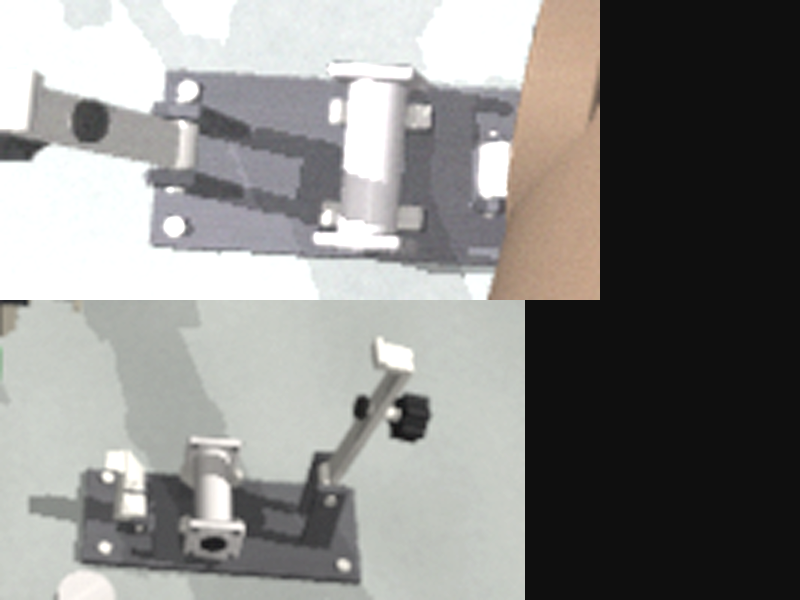

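The pipe sits in both V-blocks with its flanges outside. The strap leans back at about 1.8 rad, with its tip at scene crop (394,358). Now I'll bring the closed fingers behind it, flying over the top.

send_rows(
  increments=[
    [0,[0,0,-4.5],[0,0,0.15]],
    [0,[0,0,0],[0,0,0.15]],
    [0,[0,0,0],[0,0,0.15]],
    [0,[0,0,0],[0,0,0.15]],
    [0,[0,0,0],[0,0,0.15]],
  ],
)

```text
clock: 9.5
position: [0.5299, -0.1025, 0.3451]
ee_rot: [-1.234, -2.887, 0.0]
force: [-0.9, 0.4, -0.7]
width: 0.002
gripper_force: 0.0
```

send_rows(
  increments=[
    [0,[0,0,0],[0,0,0.15]],
    [0,[0,0,0],[0,0,0.15]],
    [0,[0,0,0],[0,0,0.15]],
    [0,[0,0,0],[0,0,0.15]],
    [0,[0,0,0],[0,0,0.15]],
  ],
)

```text
clock: 10.0
position: [0.5299, -0.1024, 0.3451]
ee_rot: [-2.206, -2.234, 0.002]
force: [0.3, -0.0, 1.0]
width: 0.0
gripper_force: 0.0
```

send_rows(
  increments=[
    [0,[0,0,0],[0,0,0.06]],
    [0,[0,0,0],[0,0,0]],
  ],
)

```text
clock: 10.2
position: [0.53, -0.1026, 0.3452]
ee_rot: [-2.266, -2.173, 0.002]
force: [0.2, 0.4, -0.5]
width: 0.009
gripper_force: 0.0
```

```bash
python3 -c "
from h import *
goto((.554,.345,.345),-.055-np.pi/2)"
```

```text
t 10.2 pos [ 0.53   -0.1026  0.3452] h -0.042 toolz [-0.002  0.    -1.   ] j [-0.44  0.24  0.69  1.63 -0.15  1.33  0.22] F [ 0.2  0.4 -0.5] w 0.08 g 0.0
shift cm [4.482e+01 5.200e-01 3.000e-02] turn 0.013
```

send_rows(
  increments=[
    [0,[4.9,0.1,0],[0,0,0.013]],
    [0,[4.9,0,0],[0,0,0]],
    [0,[4.9,0,0],[0,0,0]],
    [0,[4.9,0,0],[0,0,0]],
    [0,[4.9,0,0],[0,0,0]],
  ],
)

```text
clock: 10.7
position: [0.5435, 0.1431, 0.3457]
ee_rot: [-2.279, -2.162, 0.001]
force: [1.6, -0.3, 0.7]
width: 0.001
gripper_force: 0.0
```

send_rows(
  increments=[
    [0,[4.9,0,0],[0,0,0]],
    [0,[4.9,0,0],[0,0,0]],
    [0,[4.9,0,0],[0,0,0]],
    [0,[4.9,0,0],[0,0,0]],
    [0,[0,0,0],[0,0,0]],
  ],
)

```text
clock: 11.2
position: [0.552, 0.3457, 0.3433]
ee_rot: [-2.265, -2.171, 0.003]
force: [0.1, 0.4, -0.8]
width: 0.007
gripper_force: 0.0
```

Run:
```python
from h import *
goto((.554,.345,.26),-.055-np.pi/2)
s=arm.get_image("scene")[...,::-1]
cv2.imwrite("pics/behind.png",cv2.resize(s[60:220,300:460],(600,600),interpolation=cv2.INTER_CUBIC))
```

```text
t 11.2 pos [0.552  0.3457 0.3433] h -0.042 toolz [-0.004  0.002 -1.   ] j [-0.96  0.44  0.51  1.34 -0.21  1.42 -0.5 ] F [ 0.1  0.4 -0.8] w 0.06 g 0.0
shift cm [-0.07  0.24  8.33] turn 0.013
```

View pics/behind.png

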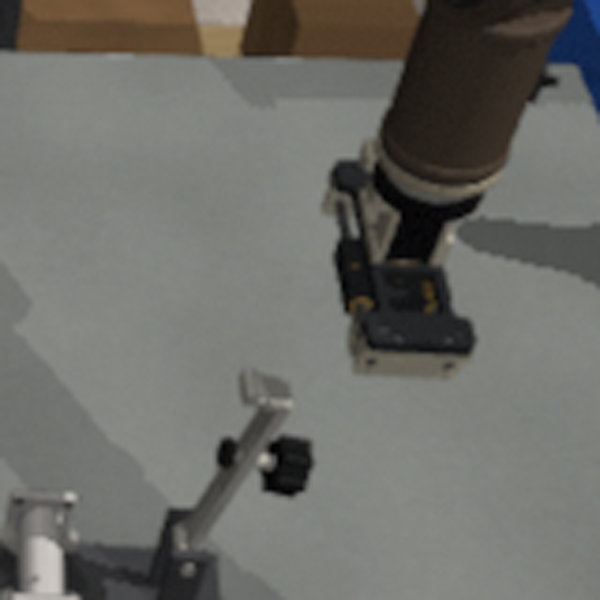

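The gripper is behind the strap with a clear gap: the strap tip is at (265,385) and the palm at (410,350). Descending behind the strap and pushing next.

send_rows(
  increments=[
    [0,[0,0.25,4],[0,0,0.013]],
    [0,[0,0,4.3],[0,0,0]],
    [0,[0,0,0],[0,0,0]],
    [0,[-1.5,0,0],[0,0,0]],
    [0,[-1.5,0,0],[0,0,0]],
  ],
)

```text
clock: 11.75
position: [0.5568, 0.305, 0.2657]
ee_rot: [2.296, 2.143, 0.005]
force: [-0.1, 3.6, 3.9]
width: 0.005
gripper_force: 1.9
```

send_rows(
  increments=[
    [0,[-1,0,0],[0,0,0]],
    [0,[-1,0,0],[0,0,0]],
    [0,[-1,0,-0.3],[0,0,0]],
    [0,[0,0,0],[0,0,0]],
  ],
)

```text
clock: 12.15
position: [0.5541, 0.2734, 0.2672]
ee_rot: [2.3, 2.14, 0.0]
force: [-0.5, 0.2, -0.8]
width: 0.004
gripper_force: 0.0
```

```bash
cat >> h.py <<'E'
def hinge():
    s=arm.observe();p=s["position"]-[.5496,.2548,0];u=np.array([np.cos(.055),-np.sin(.055)]);v=np.array([-u[1],u[0]])
    print("fix x %.1f  rel hinge y %.1f z %.1f mm"%(p[:2]@u*1e3,p[:2]@v*1e3,p[2]*1e3),"F",s["force"].round(1),"t",s["clock"])
E
python3 - <<'E'
from h import *
hinge();goto((.554,.345,.26),-.055-np.pi/2)
E
```

```text
fix x 3.5  rel hinge y 18.8 z 267.2 mm F [-0.5  0.2 -0.8] t 12.15
t 12.15 pos [0.5541 0.2734 0.2672] h -0.072 toolz [ 0.001 -0.    -1.   ] j [-0.9   0.42  0.51  1.56 -0.21  1.22 -0.42] F [-0.5  0.2 -0.8] w 0.04 g 0.0
shift cm [ 7.14 -0.52  0.71] turn -0.017
```

send_rows(
  increments=[
    [0,[-2.5,-0.2,0],[0,0,-0.017]],
    [0,[-2.5,-0.1,-0.2],[0,0,0]],
    [0,[-2.4,0,0.9],[0,0,0]],
    [0,[-2.4,0,1.1],[0,0,0]],
    [0,[0,0,0],[0,0,0]],
  ],
)

```text
clock: 12.65
position: [0.5445, 0.1737, 0.2474]
ee_rot: [2.284, 2.156, -0.005]
force: [-0.5, 0.1, -0.4]
width: 0.005
gripper_force: 0.0
```

Run:
```python
from h import *
hinge();goto((.554,.345,.26),-.055-np.pi/2)
s=arm.get_image("scene")[...,::-1];cv2.imwrite("pics/push.png",cv2.resize(s[100:250,240:400],(640,600),interpolation=cv2.INTER_CUBIC))
```

```text
fix x -0.6  rel hinge y -81.2 z 247.4 mm F [-0.5  0.1 -0.4] t 12.65
t 12.65 pos [0.5445 0.1737 0.2474] h -0.058 toolz [-0.002 -0.003 -1.   ] j [-0.79  0.35  0.53  1.71 -0.19  1.14 -0.26] F [-0.5  0.1 -0.4] w 0.05 g 0.0
shift cm [17.15 -0.04 -1.31] turn -0.003
```

View pics/push.png

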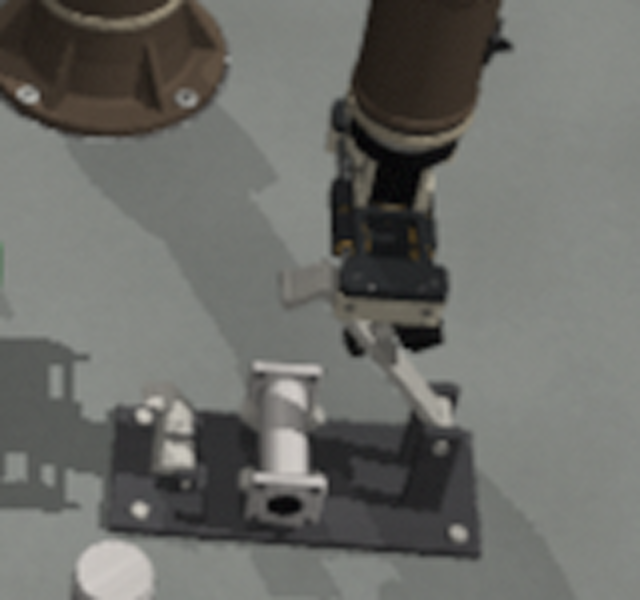

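The strap follows the fingers and now leans forward at about 1 rad, with its end at (305,285). The pipe is undisturbed, so I'll continue along the arc.

send_rows(
  increments=[
    [0,[-2.6,0,1.8],[0,0,0]],
    [0,[-2.4,0,2.6],[0,0,0]],
    [0,[-2.0,0,2.9],[0,0,0]],
    [0,[-1.3,0,3.2],[0,0,0]],
    [0,[0,0,0],[0,0,0]],
  ],
)

```text
clock: 13.2
position: [0.5385, 0.0939, 0.1403]
ee_rot: [-2.279, -2.159, 0.009]
force: [0.1, 0.4, -0.4]
width: 0.004
gripper_force: 0.0
```

```bash
python3 -c "
from h import *
hinge()"
```

```text
fix x -2.2  rel hinge y -161.2 z 140.3 mm F [ 0.1  0.4 -0.4] t 13.2
```

send_rows(
  increments=[
    [0,[-0.6,0.2,1.0],[0,0,0]],
    [0,[0,0,0.8],[0,0,0]],
    [0,[0,0,0.5],[0,0,0]],
    [0,[0,0,0.3],[0,0,0]],
    [0,[0,0,0],[0,0,0]],
  ],
)

```text
clock: 13.7
position: [0.544, 0.0889, 0.1186]
ee_rot: [2.278, 2.161, 0.003]
force: [-0.4, -4.8, 5.7]
width: 0.005
gripper_force: 2.9
```

```bash
python3 -c "
from h import *
hinge()"
```

```text
fix x 3.6  rel hinge y -166.0 z 118.6 mm F [-0.4 -4.8  5.7] t 13.7
```

send_rows(
  increments=[
    [0,[0,-0.2,0.4],[0,0,0]],
    [0,[0,0,0.3],[0,0,0]],
    [0,[0,0,0.3],[0,0,0]],
  ],
)

```text
clock: 14.0
position: [0.5412, 0.0902, 0.1078]
ee_rot: [2.278, 2.163, 0.002]
force: [-0.7, -2.3, 25.9]
width: 0.003
gripper_force: 13.7
```

```bash
python3 -c "
from h import *
hinge()"
```

```text
fix x 0.6  rel hinge y -164.8 z 107.8 mm F [-0.7 -2.3 25.9] t 14.0
```

send_rows(
  increments=[
    [0,[0,0,0.1],[0,0,0]],
    [0,[0,0,0],[0,0,0]],
  ],
)

```text
clock: 14.2
position: [0.5412, 0.0902, 0.1079]
ee_rot: [-2.278, -2.163, -0.004]
force: [-4.7, -0.3, 20.5]
width: 0.004
gripper_force: 10.0
```

send_rows(
  increments=[
    [0,[0,0,-2],[0,0,0]],
    [0,[0,0,-4],[0,0,0]],
    [0,[-2,0,-4],[0,0,0]],
    [0,[-4.5,0,-2],[0,0,0]],
    [0,[-4.5,0,-2],[0,0,0]],
  ],
)

```text
clock: 14.7
position: [0.5349, -0.0203, 0.2477]
ee_rot: [2.275, 2.166, 0.002]
force: [0.9, -0.4, -1.6]
width: 0.006
gripper_force: 0.0
```

send_rows(
  increments=[
    [9.18,[-4.5,0,0],[0,0,0]],
    [9.18,[-4.5,0,0],[0,0,0]],
    [9.18,[-4.5,0,0],[0,0,0]],
    [9.18,[0,0,0],[0,0,0]],
  ],
)

```text
clock: 15.1
position: [0.5261, -0.1623, 0.2469]
ee_rot: [2.287, 2.15, -0.003]
force: [-0.0, -0.5, -0.6]
width: 0.299
gripper_force: 0.0
```

Run:
```python
from h import *
hinge();goto((.544,.135,.26),-.055-np.pi/2)
s=arm.get_image("scene")[...,::-1];t=arm.get_image("top")[...,::-1]
c=np.zeros((600,640,3),np.uint8)
c[:300,:600]=cv2.resize(t[155:225,100:240],(600,300),interpolation=cv2.INTER_CUBIC)
c[300:,:500]=cv2.resize(s[165:240,255:380],(500,300),interpolation=cv2.INTER_CUBIC)
cv2.imwrite("pics/closed.png",cv2.convertScaleAbs(c,alpha=1.4,beta=15));cv2.imwrite("pics/t2.png",t);cv2.imwrite("pics/s2.png",s)
```

```text
fix x -0.5  rel hinge y -417.7 z 246.9 mm F [-0.  -0.5 -0.6] t 15.1
t 15.1 pos [ 0.5261 -0.1623  0.2469] h -0.061 toolz [ 0.001 -0.003 -1.   ] j [-0.28  0.33  0.64  1.77 -0.21  1.12  0.37] F [-0.  -0.5 -0.6] w 2.75 g 0.0
shift cm [29.78 -0.04 -1.4 ] turn -0.006
```

View pics/closed.png

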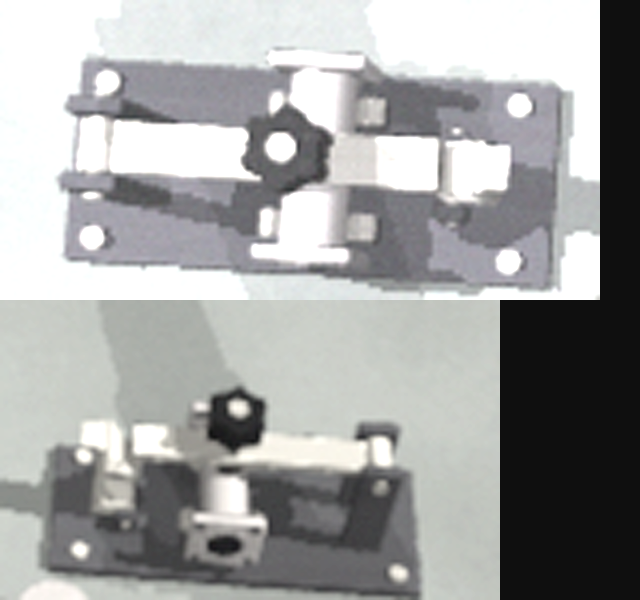

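The strap is level and the pawl is over its end, at top crop (470,165). The knob's centre dot is at top crop (281,146) and scene crop (238,408).

Run:
```python
from h import *
np.set_printoptions(precision=4,suppress=True)
ut=(100+281.5*140/600-.4,155+146.5*70/300-.4);us=(255+238.5/4-.4,165+108.5/4-.4)
print(tri(us,ut),plane("top",ut,.153),plane("scene",us,.153))
t=cv2.imread("pics/t2.png");s=cv2.imread("pics/s2.png")
g=cv2.cvtColor(t,cv2.COLOR_BGR2GRAY);m=(g<45).astype(np.uint8);m[:,:150]=0;m[:,182:]=0;m[:172]=0;m[:,:][206:]=0
c=max(cv2.findContours(m,cv2.RETR_EXTERNAL,cv2.CHAIN_APPROX_NONE)[0],key=cv2.contourArea)
print(cv2.minEnclosingCircle(c),cv2.boundingRect(c));(x,y),r=cv2.minEnclosingCircle(c)
print(plane("top",(x,y),.141))
```

```text
[0.5438 0.1355 0.1578] [0.5444 0.1363 0.153 ] [0.5397 0.1368 0.153 ]
((174.5, 189.0), 3.0414812564849854) (174, 186, 3, 7)
[0.5451 0.117  0.141 ]
```

send_rows(
  increments=[
    [7.0,[4,0,0],[0,0,-0.15]],
    [7.0,[0,0,0],[0,0,-0.15]],
    [7.0,[0,0,0],[0,0,-0.15]],
    [7.0,[0,0,0],[0,0,-0.15]],
    [7.0,[0,0,0],[0,0,-0.15]],
  ],
)

```text
clock: 15.7
position: [0.53, -0.1127, 0.246]
ee_rot: [-1.314, -2.852, -0.001]
force: [-0.2, 0.1, 0.3]
width: 0.757
gripper_force: 0.0
```

send_rows(
  increments=[
    [7.0,[0,0,0],[0,0,-0.15]],
    [7.0,[0,0,0],[0,0,-0.15]],
    [7.0,[0,0,0],[0,0,-0.15]],
    [7.0,[0,0,0],[0,0,-0.15]],
    [7.0,[0,0,0],[0,0,-0.15]],
  ],
)

```text
clock: 16.2
position: [0.5299, -0.1128, 0.246]
ee_rot: [-0.179, -3.136, -0.001]
force: [0.1, -0.2, 0.2]
width: 0.763
gripper_force: 0.0
```

send_rows(
  increments=[
    [7.0,[0,0,0],[0,0,-0.15]],
    [7.0,[0,0,0],[0,0,-0.15]],
    [7.0,[0,0,0],[0,0,-0.15]],
    [7.0,[0,0,0],[0,0,0]],
  ],
)

```text
clock: 16.6
position: [0.5299, -0.1132, 0.2461]
ee_rot: [0.519, -3.098, -0.002]
force: [0.5, 1.0, -0.1]
width: 0.768
gripper_force: 0.0
```

```bash
python3 -c "
from h import *
goto((.543,.135,.2),.3)"
```

```text
t 16.6 pos [ 0.5299 -0.1132  0.2461] h 1.903 toolz [-0.     0.001 -1.   ] j [-0.07  0.28  0.23  1.76 -0.07  1.11  2.09] F [ 0.5  1.  -0.1] w 7.06 g 0.0
shift cm [-9.33 23.03  4.64] turn 0.032
```

send_rows(
  increments=[
    [7.0,[-1.87,4.6,0],[0,0,0]],
    [7.0,[-1.87,4.6,0],[0,0,0]],
    [7.0,[-1.87,4.6,0],[0,0,0]],
    [7.0,[-1.87,4.6,0],[0,0,0]],
    [7.0,[-1.87,4.6,0],[0,0,0]],
  ],
)

```text
clock: 17.1
position: [0.5438, 0.1359, 0.2463]
ee_rot: [0.505, -3.101, -0.001]
force: [1.2, 0.3, -0.2]
width: 0.763
gripper_force: 0.0
```

send_rows(
  increments=[
    [7.0,[0,0,4],[0,0,0]],
    [7.0,[0,0,0],[0,0,0]],
  ],
)

```text
clock: 17.3
position: [0.5411, 0.1349, 0.2023]
ee_rot: [0.511, -3.092, 0.001]
force: [-0.5, -0.2, 0.2]
width: 0.764
gripper_force: 0.0
```

```bash
python3 -c "
from h import *
goto((.5435,.1355,.13),.3)"
```

```text
t 17.3 pos [0.5411 0.1349 0.2023] h 1.898 toolz [-0.007 -0.002 -1.   ] j [-0.43  0.35  0.12  1.77 -0.05  1.03  1.61] F [-0.5 -0.2  0.2] w 7.03 g 0.0
shift cm [-0.3  -0.03  7.22] turn 0.028
```

send_rows(
  increments=[
    [7.0,[-0.2,0,3],[0,0,0]],
    [7.0,[0,0,2.5],[0,0,0]],
    [7.0,[0,0,1.6],[0,0,0]],
    [7.0,[0,0,0],[0,0,0]],
  ],
)

```text
clock: 17.7
position: [0.5452, 0.132, 0.1342]
ee_rot: [0.504, -3.097, 0.002]
force: [0.1, -0.1, 0.1]
width: 0.765
gripper_force: 0.0
```

```bash
python3 -c "
from h import *
goto((.5435,.1355,.13),.3)"
```

```text
t 17.7 pos [0.5452 0.132  0.1342] h 1.894 toolz [-0.004 -0.002 -1.   ] j [-0.41  0.43  0.11  1.85 -0.06  0.87  1.62] F [ 0.1 -0.1  0.1] w 7.04 g 0.0
shift cm [0.04 0.39 0.42] turn 0.023
```

send_rows(
  increments=[
    [7.0,[0,0.3,0.4],[0,0,0]],
    [7.0,[0,0,0],[0,0,0]],
    [3.5,[0,0,0],[0,0,0]],
    [3.5,[0,0,0],[0,0,0]],
    [3.5,[0,0,0],[0,0,0]],
  ],
  force=15,
)

```text
clock: 18.2
position: [0.5457, 0.1358, 0.1318]
ee_rot: [-0.51, 3.099, 0.0]
force: [0.4, -0.1, 0.3]
width: 0.548
gripper_force: 0.0
```

send_rows(
  increments=[
    [3.5,[0,0,0],[0,0,0]],
    [3.5,[0,0,0],[0,0,0]],
  ],
)

```text
clock: 18.4
position: [0.5454, 0.1368, 0.1318]
ee_rot: [-0.511, 3.099, 0.002]
force: [-3.6, 3.2, 5.7]
width: 0.517
gripper_force: 15.0
```

```bash
python3 -c "
from h import *
goto((.5435,.1355,.13),.3);print(arm.observe()['ft_torque'])"
```

```text
t 18.4 pos [0.5454 0.1368 0.1318] h 1.898 toolz [ 0.     0.001 -1.   ] j [-0.42  0.43  0.11  1.85 -0.06  0.86  1.62] F [-3.6  3.2  5.7] w 4.75 g 15.0
shift cm [ 0.23 -0.06  0.18] turn 0.027
[ 0.87934181  0.5824876  -0.04514295]
```

send_rows(
  increments=[
    [3.5,[0,0,0.06],[0,0,0.15]],
    [3.5,[0,0,0.06],[0,0,0.15]],
    [3.5,[0,0,0.06],[0,0,0.15]],
    [3.5,[0,0,0.06],[0,0,0.15]],
    [3.5,[0,0,0],[0,0,0]],
  ],
)

```text
clock: 18.9
position: [0.5454, 0.1357, 0.1293]
ee_rot: [0.437, 3.111, -0.0]
force: [-3.6, 1.1, 7.4]
width: 0.517
gripper_force: 15.0
```

```bash
python3 -c "
from h import *
goto((.5435,.1355,.13),.3);print(arm.observe()['ft_torque'])"
```

```text
t 18.9 pos [0.5454 0.1357 0.1293] h 1.292 toolz [ 0. -0. -1.] j [-0.53  0.44  0.26  1.86 -0.14  0.86  1.09] F [-3.6  1.1  7.4] w 4.76 g 15.0
shift cm [ 0.18 -0.07 -0.07] turn -0.579
[ 0.0423362   0.70853646 -0.02602182]
```

send_rows(
  increments=[
    [3.5,[0,0,0.07],[0,0,0.15]],
    [3.5,[0,0,0.07],[0,0,0.15]],
    [3.5,[0,0,0.06],[0,0,0.15]],
    [3.5,[0,0,0.06],[0,0,0.15]],
    [3.5,[0,0,0.06],[0,0,0.15]],
  ],
)

```text
clock: 19.4
position: [0.5446, 0.1347, 0.1262]
ee_rot: [-1.547, -2.733, 0.002]
force: [-7.8, -2.7, 12.5]
width: 0.517
gripper_force: 15.0
```

send_rows(
  increments=[
    [3.5,[0,0,0.06],[0,0,0.15]],
    [3.5,[0,0,0.06],[0,0,0.15]],
    [3.5,[0,0,0.06],[0,0,0.15]],
    [3.5,[0,0,0.06],[0,0,0.15]],
    [3.5,[0,0,0],[0,0,0]],
  ],
)

```text
clock: 19.9
position: [0.5436, 0.1345, 0.1237]
ee_rot: [-2.285, -2.154, 0.005]
force: [-10.3, -2.6, 17.4]
width: 0.516
gripper_force: 15.0
```

```bash
python3 -c "
from h import *
goto((.5435,.1355,.13),.3);print(arm.observe()['ft_torque'])"
```

```text
t 19.9 pos [0.5436 0.1345 0.1237] h -0.059 toolz [-0.004 -0.001 -1.   ] j [-0.78  0.49  0.62  1.89 -0.36  0.88 -0.04] F [-10.3  -2.6  17.4] w 4.75 g 15.0
shift cm [ 0.09 -0.02 -0.63] turn 1.212
[-0.63107511  2.54518997 -0.05412768]
```

send_rows(
  increments=[
    [3.5,[0,-0.15,0],[0,0,0.1]],
    [3.5,[0,0,0.02],[0,0,0.1]],
    [3.5,[0,0,0.02],[0,0,0.1]],
    [3.5,[0,0,0.02],[0,0,0.1]],
    [3.5,[0,0,0],[0,0,0]],
  ],
)

```text
clock: 20.4
position: [0.5427, 0.1348, 0.1226]
ee_rot: [-2.667, -1.66, 0.004]
force: [-5.4, -2.8, 6.6]
width: 0.516
gripper_force: 15.0
```

```bash
python3 -c "
from h import *
goto((.5435,.1355,.13),.3);print(arm.observe()['ft_torque'])"
```

```text
t 20.4 pos [0.5427 0.1348 0.1226] h -0.457 toolz [-0.002 -0.001 -1.   ] j [-0.85  0.52  0.73  1.9  -0.44  0.89 -0.36] F [-5.4 -2.8  6.6] w 4.75 g 15.0
shift cm [ 0.1   0.04 -0.74] turn 0.814
[-0.46475302  1.36418827 -0.0023389 ]
```

send_rows(
  increments=[
    [3.5,[0,-0.05,0.04],[0,0,0.1]],
    [3.5,[0,0,0.04],[0,0,0.1]],
    [3.5,[0,0,0],[0,0,0]],
  ],
)

```text
clock: 20.7
position: [0.5424, 0.135, 0.122]
ee_rot: [2.819, 1.386, -0.004]
force: [-5.4, -1.5, 10.2]
width: 0.515
gripper_force: 15.0
```

```bash
python3 -c "
from h import *
goto((.5435,.1355,.13),.3);print(arm.observe()['ft_torque'])"
```

```text
t 20.7 pos [0.5424 0.135  0.122 ] h -0.657 toolz [-0.002 -0.001 -1.   ] j [-0.88  0.54  0.79  1.9  -0.48  0.9  -0.52] F [-5.4 -1.5 10.2] w 4.74 g 15.0
shift cm [ 0.1   0.06 -0.8 ] turn 0.614
[-0.44819452  1.45415086 -0.02908686]
```

send_rows(
  increments=[
    [3.5,[0,0,0.03],[0,0,0.1]],
    [3.5,[0,0,0.02],[0,0,0.1]],
    [3.5,[0,0,0],[0,0,0]],
  ],
)

```text
clock: 21.0
position: [0.5428, 0.1357, 0.1215]
ee_rot: [-2.943, -1.099, 0.003]
force: [-4.0, 0.0, 9.3]
width: 0.52
gripper_force: 15.0
```

```bash
python3 -c "
from h import *
goto((.5435,.1355,.13),.3);print(arm.observe()['ft_torque'])"
```

```text
t 21.0 pos [0.5428 0.1357 0.1215] h -0.856 toolz [-0.002 -0.001 -1.   ] j [-0.92  0.55  0.84  1.9  -0.52  0.92 -0.68] F [-4.   0.   9.3] w 4.78 g 15.0
shift cm [ 0.04  0.07 -0.85] turn 0.415
[-0.05418233  1.10493882  0.25824735]
```

The wrist torque jumped to 0.26 N·m after 2.75 rad, so the knob is at its stop. I'll release and retreat.

send_rows(
  increments=[
    [7.0,[0,0,0],[0,0,0]],
    [7.0,[0,0,0],[0,0,0]],
    [7.0,[0,0,0],[0,0,0]],
    [7.0,[0,0,0],[0,0,0]],
    [7.0,[0,0,-1],[0,0,0]],
  ],
)

```text
clock: 21.5
position: [0.5427, 0.1359, 0.1308]
ee_rot: [2.941, 1.104, -0.003]
force: [0.3, 0.1, -0.6]
width: 0.759
gripper_force: 0.0
```

send_rows(
  increments=[
    [7.0,[0,0,-3],[0,0,0]],
    [7.0,[0,0,-4],[0,0,0]],
    [7.0,[0,0,-4],[0,0,0]],
    [7.0,[0,0,-3],[0,0,0]],
    [7.0,[0,0,0],[0,0,0]],
  ],
)

```text
clock: 22.0
position: [0.5458, 0.1357, 0.2761]
ee_rot: [2.942, 1.103, 0.011]
force: [0.8, -0.3, 0.0]
width: 0.764
gripper_force: 0.0
```

send_rows(
  increments=[
    [7.0,[-4,-2,0],[0,0,0]],
    [7.0,[-4,-2,0],[0,0,0]],
    [7.0,[-4,-2,0],[0,0,0]],
    [7.0,[-4,-2,0],[0,0,0]],
    [7.0,[0,0,0],[0,0,0]],
  ],
)

```text
clock: 22.5
position: [0.3735, 0.092, 0.2716]
ee_rot: [-2.931, -1.097, 0.005]
force: [-0.3, -0.0, 1.1]
width: 0.763
gripper_force: 0.0
```

Run:
```python
from h import *
goto((.5435,.1355,.13),.3)
s=arm.get_image("scene")[...,::-1];t=arm.get_image("top")[...,::-1];cv2.imwrite("pics/t3.png",t);cv2.imwrite("pics/s3.png",s)
t2=cv2.imread("pics/t2.png");s2=cv2.imread("pics/s2.png")
# knob white dot, and bystander/pipe changes
for a,b,n,box in((s2,s,"scene",(180,205,300,330)),(t2,t,"top",(176,202,152,178))):
    for im in(a,b):
        r0,r1,c0,c1=box;g=cv2.cvtColor(np.ascontiguousarray(im),cv2.COLOR_BGR2GRAY)[r0:r1,c0:c1]
        ys,xs=np.nonzero(g<50);print(n,"dark knob centroid",xs.mean()+c0,ys.mean()+r0,len(xs))
# expected shift of a point sinking 10 mm
for n in P:print(n,proj(n,(.5435,.1355,.153)),proj(n,(.5435,.1355,.143)))
d=cv2.absdiff(s2,np.ascontiguousarray(s)).max(2)>60
for nm,(r0,r1,c0,c1) in dict(can=(235,280,255,282),wrench=(240,295,205,232),cast=(150,185,130,160),catch=(195,225,272,292)).items():print(nm,d[r0:r1,c0:c1].sum())
```

```text
t 22.5 pos [0.3735 0.092  0.2716] h -0.854 toolz [-0.007  0.01  -1.   ] j [-1.46 -0.14  1.03  2.08  0.12  1.14 -1.34] F [-0.3 -0.   1.1] w 7.02 g 0.0
shift cm [15.66  8.05 14.08] turn 0.416
scene dark knob centroid 313.3758865248227 195.13475177304966 141
scene dark knob centroid 312.7826086956522 197.02898550724638 138
top dark knob centroid 171.9189189189189 193.78378378378378 37
top dark knob centroid 172.23809523809524 193.42857142857142 42
scene [313.90886875 192.62935666] [313.49651738 194.61214641]
top [165.5972316  189.13769224] [166.61091291 189.62186218]
can 0
wrench 0
cast 9
catch 0
```

The knob has dropped about 10 mm, as expected at its stop. The catch, can and wrench images are unchanged. The casting patch changed by only 9 pixels.

```bash
python3 -c "
from cell import arm
print(arm.sign_off())"
```

```text
the job is handed in; nothing more can be done
None
```

The job is handed in at about 22.5 s of the 72 s: the pipe is in the cradle, the strap is caught and the knob is down to its stop; the pad force could not be measured directly and sign-off returned no verdict.

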